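Knock the stopper home in the sample canister

ROBOT

A 6-joint arm with a two-finger parallel gripper is mounted at the origin on a cart in front of the work surface, level with it; the furniture and walls round the work are solid. World frame = base frame: x ahead of the robot, y to its left, z up, the work surface at z = 0. Lengths are in m, angles in degrees, forces in N, time in s.
With the tool pointing down it reaches from about 0.325 to 0.85 m from the base axis. Payload 15.5 kg.
Tool frame: the origin (TCP) lies at the very end of the fingers, on their centre line; the grasp point (between the pads) lies arm.grip_depth behind it (arm.grip_depth is the distance from the TCP to the grasp point, in m); z points along the fingers, y is the line along which they close (so a half turn about z gives the same grasp; the last joint's range is limited). The gripper opens to 91 mm and grips with 3 to 60 N. Pads are 32 mm wide; open, the fingers measure 118 mm over their backs; the gripper's body (76 mm by 178 mm) begins 60 mm behind the grasp point.
Start: joints at [66.32, 28.281, 77.091, -0, 74.628, -5.472], TCP at [0.195, 0.594, 0.214] pointing down, gripper open.
Joint ranges: [-166.48, 166.48], [-47.26, 123.95], [12.59, 153.08], [-70.14, 250.14], [6.76, 159.57], [-176.63, 176.63]. Speed limits (degrees/s): [108.29, 108.29, 147.25, 172.46, 172.46, 172.46].

INTERFACE

Orientations are given as a 3x3 rotation matrix whose columns are the frame's x, y, z axes.
In Python, from rig import arm gives the robot as it stands. Calls block until the motion is done:
- arm.move_to(position, orientation): joint-space move of the TCP to a pose.
- arm.move_l(position, orientation=None, feed=0.15): straight line of the TCP; orientation=None keeps the orientation; feed is the mean speed in m/s.
- arm.move_joints(angles): joint-space move.
- arm.grip(opening): finger opening in m; the grip force is fixed at half the most; returns when the fingers have stopped.
- arm.sleep(seconds).
- arm.solve_ik(position, orientation): joint angles nearest the present ones, or None.
- arm.snapshot(name): name is "scene" or "top" or "wrist"; returns the picture (420x560x3 uint8, red, green, blue); there is no depth.
- arm.get_calibration(name): a dict with "intrinsics" (3x3 intrinsics, pixels), "k1" (the pictures are not rectified: a ray, as slopes to the right and down, at radius r is drawn at 1 + k1 r^2 times it, then the intrinsics apply), "cam_to_world" (4x4, takes a point from camera to world coordinates). Camera axes: x right, y down, z forward; pixel columns grow to the right and rows downward; lengths in m; the calibration is good to about 2 mm. A picture is of the moment at which its call begins: read the wrist's pose just before it. get_calibration takes no time and is no camera call; for the wrist camera it gives the pose at the moment of the call.
A pose or a line that the arm cannot do raises arm.Unreachable and nothing moves.
- arm.sign_off(): hands the job in; it is judged then, once.
Readings, each from a call of its own:
- arm.current_t(): time.
- arm.current_joint_positions(): joint angles.
- arm.current_dq(): joint speeds.
- arm.current_tau(): joint torques, N m.
- arm.current_ee_pos(): TCP position.
- arm.current_tool_rot(): TCP orientation.
- arm.current_force(): force on the tool from outside, world axes, zero at the start.
- arm.current_torque(): the same for the moment, N m.
- arm.current_width(): finger opening in m.
- arm.current_grasp_force(): force on a finger pad.
Only numpy, scipy, OpenCV 4.12 (cv2) and the standard library are available. Lean on these libraries where they do the work, as an engineer would, in place of code of your own. Each camera call takes 0.05 s, during which the arm holds its last target. There are 200 camera calls.

TASK

Close the sample canister: set the tapered stopper upright into its mouth so that it stands on the sprung pad, let go of it, then take the orange-faced mallet and strike the stopper down with one or more brisk blows (not a slow press, and not with the fingers) until it is fully home. Then stand the mallet on its face, wholly on the round cork mat, and let go; leave the stones, bottle, blower and vial where they are.

Things in the scene. Friction and masses are not known exactly. Their poses are not given: they have to be found in the camera images.
- canister: Aluminium canister with two blue bands, fixed to the bench; dark round foot of radius 50 mm (10 mm high), body of radius 36 mm, 62 mm tall in all. Origin: centre of the underside, z up. A straight round bore of radius 23 mm opens at the top.
- canister_mouth (a point): Centre of the canister's mouth, level with its rim, 62 mm above the bench.
- canister_pad (a joint): How far the red sprung pad in the bore has been pushed down, in m: 0 at rest (pad's top 24 mm below the rim), 0.016 at its stop, which is fully home (pad's top 40 mm below the rim). It starts to move at about 7 N, needs about 11 N near the bottom, and friction keeps it where it has been driven; the stopper's weight does not move it.
- stopper: Loose stopper, 82 mm tall, 150 g, stands upright. Origin: centre of its underside, z up along its axis. Black tapered plug from radius 15 mm at the foot to 21 mm at 42 mm height; steel collar of radius 28 mm from 42 to 50 mm; pale wooden grip knob, radius 14.5 mm, from 50 to 82 mm, with a flat top. Standing on the pad at rest its origin is 24 mm below the rim; fully home it is 40 mm below, with the collar 2 mm above the rim.
- stopper_top (a point): Centre of the stopper knob's flat top, 82 mm above its origin; the mallet strikes here.
- mallet: Loose mallet, about 0.4 kg, standing on one of its two orange faces. Origin: centre of the face it stands on; z up along the head's axis, x along the handle, away from the head. Head: upright cylinder of radius 21 mm, 90 mm tall. Handle: level wooden bar 22 mm wide and 26 mm high, its centre line 45 mm above the lower face, from the head to 153 mm from the head's axis. The centre of mass is about 10 mm from the head's axis towards the handle.
- mallet_handle (a point): A good place to grip the handle: on its centre line, 62 mm from the head's axis and 45 mm above the lower face.
- mat: Round cork mat fixed on the bench, radius 50 mm, 4 mm thick. Origin: centre of its underside.
- dropper: Bystander: amber dropper bottle with black top, 34 mm across, 102 mm tall, at the front left or right of the bench (a like one far back by the wall is scenery). Origin: centre of its underside.
- blower: Bystander: black rubber dust blower, 50 mm across, 110 mm tall, stands near the mat. Origin: centre of its underside.
- opal: Bystander: black-brown opal stone with a green-blue face, 47 x 86 x 45 mm (x, y, z), lies near the mallet. Origin: centre of its underside.
- grey_stone: Bystander: rough grey stone, 47 x 60 x 36 mm (x, y, z), lies near the mallet. Origin: centre of its underside.
- vial: Bystander: clear vial with white cap and stone chips, 23 mm across, 46 mm tall, stands just behind the canister. Origin: centre of its underside.
Mind the look-alikes: they are no part of the job. Leave any pink look-alike of the mallet alone.

How it is judged (in metres and radians):
On the way, in this order (a step that is already met when the one before it is completed fails the run):
1. the stopper stands upright in the canister's mouth on the sprung pad, let go, and not yet driven in (horizontal distance between stopper and canister_mouth below 0.007 m and angle between stopper's own z axis and vertical below 0.12 rad and z of stopper in the frame of canister_mouth below -0.019 m and value of joint canister_pad below 0.004 m and contact force between the fingers and stopper below 0.1 N), for 0.2 s.
2. the mallet strikes the stopper: the pad is driven down at more than 0.04 m/s with the mallet in contact and the fingers off the stopper (value of joint canister_pad above 0.0045 m and velocity of joint canister_pad above 0.04 m/s and contact force between mallet and stopper above 0.5 N and contact force between the fingers and stopper below 0.1 N).
At the end, for the whole second after the job is handed in: Pad at least 13.5 mm down, stopper on it (origin 36.5 mm or more below the rim), within 7 mm of the bore axis and 0.12 rad of upright; mallet standing on its face (within 0.1 rad) on the mat, head axis within 30 mm of its centre; both at rest and released (horizontal distance between stopper and canister_mouth below 0.007 m and angle between stopper's own z axis and vertical below 0.12 rad and value of joint canister_pad above 0.0135 m and z of stopper in the frame of canister_mouth below -0.0365 m and horizontal distance between mallet and mat below 0.03 m and height (world z) of mallet between 0.001 and 0.008 m and angle between mallet's own z axis and vertical below 0.1 rad and linear speed of each of mallet, stopper below 0.03 m/s); the robot touches nothing.
It fails at once if the stopper is pushed in with the fingers or another part of the arm (more than 4.5 mm) (value of joint canister_pad above 0.0045 m and contact force between any of the fingers, the arm and stopper above 1 N).
It fails at once if a bystander (dropper bottle, blower, opal, grey stone or vial) is moved by more than 20 mm (distance of any of dropper, blower, opal, grey_stone, vial from where it was at the start of the episode above 0.02 m).
It also fails if it takes over 72 s, if anything falls off the work surface, if the arm or the gripper's body presses on something with over 40 N, if the wrist force passes 120 N, or if a joint passes its speed limit or range.

## Working session

There is one attempt and no reset: what is moved stays moved. The work goes in short steps, each a Python script; the robot and the scene stay as the last script left them, time stands still between calls to the robot, and variables do not carry over. Pictures are saved under pics/ and viewed, at most 10 in all, crops included, and the job is handed in when it is done.

```bash
mkdir -p pics; ls
cat > h.py <<'E'
import numpy as np, cv2
from rig import arm
def snap(n,f):
    c=arm.get_calibration(n); im=arm.snapshot(n); cv2.imwrite(f'pics/{f}.png',im[:,:,::-1]); np.savez(f'pics/{f}.npz',K=c['intrinsics'],k1=c['k1'],T=c['cam_to_world']); return im
def load(f):
    d=np.load(f'pics/{f}.npz'); return cv2.imread(f'pics/{f}.png'),d
def ray(d,u,v):
    K=d['K'];k=float(d['k1'])
    p=cv2.undistortPoints(np.array([[[u,v]]],float),K,np.array([k,0,0,0,0]))[0,0]
    T=d['T']; return T[:3,3],T[:3,:3]@np.array([p[0],p[1],1.])
def onz(d,u,v,z):
    o,r=ray(d,u,v); return o+r*(z-o[2])/r[2]
def proj(d,P):
    T=np.linalg.inv(d['T']); p=T[:3,:3]@np.array(P)+T[:3,3]; x=p[:2]/p[2]; x=x*(1+float(d['k1'])*(x@x)); return (d['K']@np.r_[x,1])[:2]
def R(yaw):  # tool down, closing axis (y) at angle yaw deg from world y ... y axis=(−sin,cos)
    a=np.radians(yaw); y=np.array([-np.sin(a),np.cos(a),0]); z=np.array([0,0,-1.]); return np.column_stack([np.cross(y,z),y,z])
E
python3 - <<'E'
from h import *
for n in ('scene','top'):
    snap(n,n+'0'); d=load(n+'0')[1]; print(n,d['T'].round(3).tolist(),d['K'].round(1).tolist(),d['k1'])
print(arm.grip_depth,arm.current_tool_rot(),arm.current_t())
E
```

```text
pics
scene [[0.533, -0.587, 0.609, -0.209], [-0.846, -0.381, 0.373, -0.452], [0.013, -0.714, -0.7, 0.936], [0.0, 0.0, 0.0, 1.0]] [[516.0, 0.0, 282.9], [0.0, 516.0, 215.5], [0.0, 0.0, 1.0]] -0.16896396982748058
top [[0.01, -0.981, 0.192, 0.395], [-0.999, -0.016, -0.03, 0.013], [0.033, -0.192, -0.981, 0.966], [0.0, 0.0, 0.0, 1.0]] [[390.7, 0.0, 271.4], [0.0, 390.7, 212.3], [0.0, 0.0, 1.0]] -0.06216884998673079
0.0188 [[-9.49913361e-01  3.12513091e-01 -4.16937696e-04]
 [ 3.12513361e-01  9.49912799e-01 -1.03574946e-03]
 [ 7.23691889e-05 -1.11417085e-03 -9.99999377e-01]] 0.1
```

View pics/scene0.png

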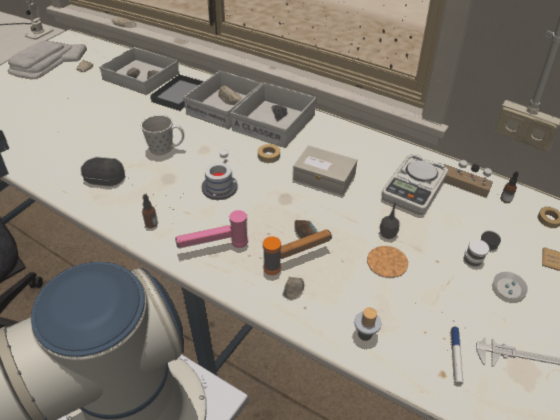

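View pics/top0.png

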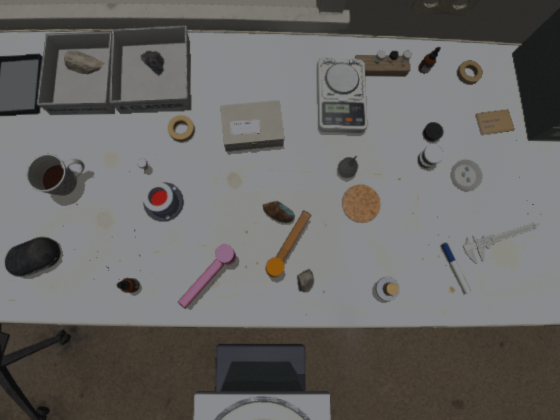

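Scene and top views both show the canister at top(160,198) with a red pad, the stopper at (388,289), and the orange mallet at (275,268) with its handle towards (307,215). The mat is at (361,203), the opal at (278,212), the grey stone at (306,281), and the pink decoy at (225,255).

Run:
```python
from h import *
def blob(hsv,lo,hi,c,r):
    m=cv2.inRange(hsv,np.array(lo),np.array(hi)); w=np.zeros_like(m); cv2.circle(w,c,r,255,-1); m&=w
    n,l,s,ce=cv2.connectedComponentsWithStats(m); i=1+np.argmax(s[1:,4]); mm=(l==i).astype(np.uint8)
    cn=max(cv2.findContours(mm,0,2)[0],key=len); return ce[i],s[i],cv2.minAreaRect(cn),mm
im,d=load('top0'); hsv=cv2.cvtColor(im,cv2.COLOR_BGR2HSV)
im2,d2=load('scene0'); hs2=cv2.cvtColor(im2,cv2.COLOR_BGR2HSV)
for nm,lo,hi,c,r,z in [('malface',(8,200,150),(20,255,255),(275,268),14,.09),('handle',(5,90,60),(20,215,200),(293,238),32,.058),('knob',(8,80,120),(25,220,255),(391,289),10,.082),('pad',(0,150,100),(6,255,255),(160,198),14,.038),('mat',(5,80,80),(25,255,255),(361,203),25,.004)]:
    ce,s,ra,mm=blob(hsv,lo,hi,c,r); P=onz(d,*ce,z); print(nm,ce.round(1),s,P.round(4),'rect',np.round(ra[0],1),np.round(ra[1],1),round(ra[2],1),'scene px',proj(d2,P).round(1))
for nm,uv,z in [('opal',(279,212),.04),('grey',(306,281),.03),('canrim',(160,198),.062),('stcollar',(387,289),.05),('blower',(347,168),.05),('vial',(143,163),.046),('handleend',(307,214),.058)]:
    P=onz(d,*uv,z); print(nm,P.round(4),proj(d2,P).round(1))
a=cv2.resize(im[150:310,110:310],None,fx=4,fy=4,interpolation=2); b=cv2.resize(im[260:310,360:410],None,fx=4,fy=4)
cv2.imwrite('pics/crop.png',a[:600])
```

```text
Traceback (most recent call last):
ValueError: attempt to get argmax of an empty sequence
```

```bash
cat >> h.py <<'E'
def blob(im,lo,hi,c,r):
    hsv=cv2.cvtColor(im,cv2.COLOR_BGR2HSV)
    m=cv2.inRange(hsv,np.array(lo),np.array(hi)); w=np.zeros_like(m); cv2.circle(w,c,r,255,-1); m&=w
    n,l,s,ce=cv2.connectedComponentsWithStats(m)
    if n<2: print('none',hsv[c[1],c[0]]); return None
    i=1+np.argmax(s[1:,4]); cn=max(cv2.findContours((l==i).astype(np.uint8),0,2)[0],key=len); return ce[i],s[i],cv2.minAreaRect(cn)
E
python3 - <<'E'
from h import *
im,d=load('top0'); im2,d2=load('scene0')
for nm,lo,hi,c,r,z in [('malface',(8,200,130),(25,255,255),(275,268),14,.09),('handle',(5,90,50),(20,225,200),(293,238),32,.058),('knob',(8,80,100),(25,220,255),(391,289),12,.082),('pad',(0,150,100),(6,255,255),(160,198),14,.038),('mat',(5,80,80),(25,255,255),(361,203),25,.004)]:
    b=blob(im,lo,hi,c,r)
    if b is None: continue
    ce,s,ra=b; P=onz(d,*ce,z); print(nm,ce.round(1),s,P.round(4),'rect',np.round(ra[0],1),np.round(ra[1],1),round(ra[2],1),'scene px',proj(d2,P).round(1))
for nm,uv,z in [('opal',(279,212),.04),('grey',(306,281),.03),('canrim',(160,198),.062),('stcollar',(387,289),.05),('blower',(347,168),.05),('vial',(143,163),.046),('handleend',(307,214),.058)]:
    P=onz(d,*uv,z); print(nm,P.round(4),proj(d2,P).round(1))
a=cv2.resize(im[160:310,110:310],None,fx=4,fy=4,interpolation=2)
cv2.imwrite('pics/crop.png',a)
E
```

```text
malface [274.8 266.2] [267 258  16  17 222] [ 0.4436 -0.0225  0.09  ] rect [274.5 266. ] [16. 15.] 90.0 scene px [270.8 240.9]
handle [292.1 237.5] [270 212  40  57 482] [ 0.5127 -0.064   0.058 ] rect [292.  238.6] [16.1 59.6] 31.6 scene px [302.1 239. ]
knob [391.9 288.4] [387 283  11  12 108] [ 0.3965 -0.2885  0.082 ] rect [392.  288.5] [11. 10.] 90.0 scene px [368.8 310.5]
pad [158.9 197.5] [152 191  15  14 170] [0.6083 0.2582 0.038 ] rect [159.  197.5] [13. 14.] 90.0 scene px [217.4 174.9]
mat [360.8 203.1] [ 342  185   38   37 1100] [ 0.6103 -0.2443  0.004 ] rect [360.5 203. ] [36. 37.] 90.0 scene px [386.4 259. ]
opal [ 0.5767 -0.0338  0.04  ] [304.5 223. ]
grey [ 0.4129 -0.0994  0.03  ] [292.4 281.5]
canrim [0.6017 0.2492 0.062 ] [217.9 170.5]
stcollar [ 0.3951 -0.2876  0.05  ] [366.  319.8]
blower [ 0.6881 -0.2007  0.05  ] [386.  219.3]
vial [0.6927 0.3011 0.046 ] [223.4 151.4]
handleend [ 0.5694 -0.0995  0.058 ] [327.2 230.2]
```

View pics/crop.png

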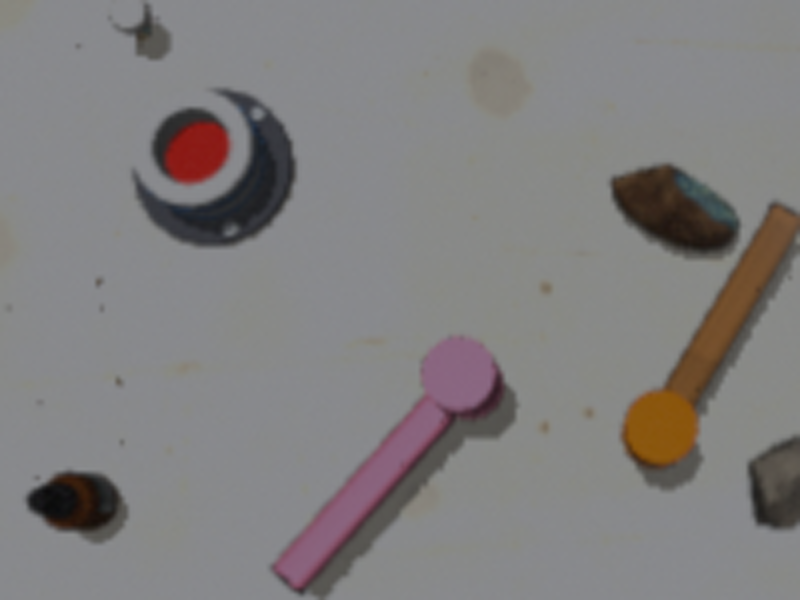

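Run:
```python
from h import *
c=arm.get_calibration('wrist'); Rt=np.array(arm.current_tool_rot()); print((Rt.T@(c['cam_to_world'][:3,3]-arm.current_ee_pos())).round(3),(Rt.T@c['cam_to_world'][:3,:3]).round(2).tolist())
arm.move_to([.56,.24,.24],R(0)); snap('wrist','w_can')
arm.move_to([.44,-.04,.24],R(-31)); snap('wrist','w_mal')
arm.move_to([.37,-.27,.24],R(-31)); snap('wrist','w_stop')
print(arm.current_t())
ims=[cv2.resize(cv2.imread(f'pics/{n}.png'),(400,300)) for n in('w_can','w_mal','w_stop')]
cv2.imwrite('pics/m.png',np.vstack([np.hstack(ims[:2]),np.hstack([ims[2],ims[2]*0])]))
```

```text
[ 0.074 -0.001 -0.171] [[-0.0, -0.96, -0.27], [1.0, -0.0, 0.0], [-0.0, -0.27, 0.96]]
4.2083
```

View pics/m.png

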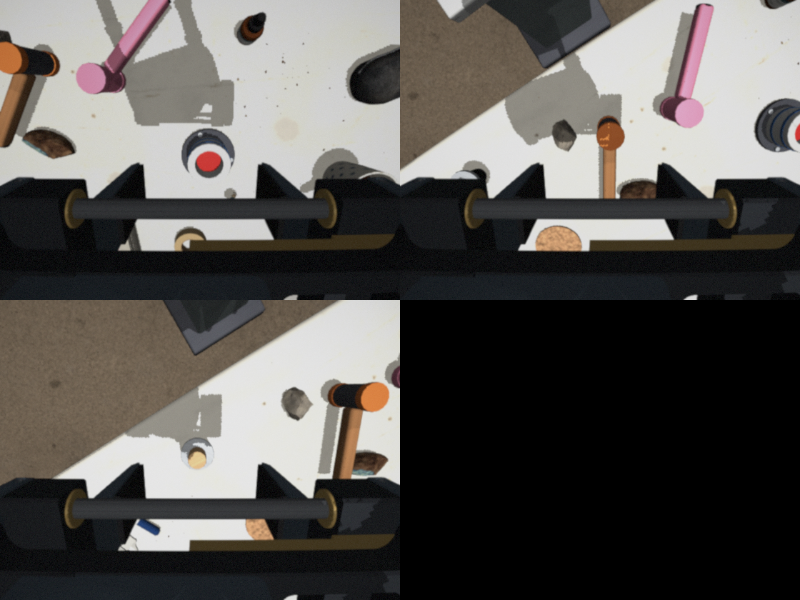

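The wrist montage (scale 0.714) shows the canister rim at about (293,225) in w_can, the mallet face at about (294,192) in w_mal, and the knob at about (276,224) in w_stop. All three are clear of the fingers.

Run:
```python
from h import *
for f,nm,lo,hi,c,r,z in [('w_stop','knob',(8,60,100),(28,220,255),(276,224),20,.082),('w_mal','face',(4,150,80),(16,255,255),(294,192),24,.09),('w_mal','handle',(4,90,60),(18,220,255),(294,250),42,.058),('w_can','pad',(0,150,100),(6,255,255),(293,225),24,.038),('w_can','rim',(0,0,200),(180,40,255),(293,222),36,.062)]:
    im,d=load(f); b=blob(im,lo,hi,c,r)
    if b is None: continue
    ce,s,ra=b; print(nm,ce.round(1),s,onz(d,*ce,z).round(4),np.round(ra[0],1),np.round(ra[1],1),round(ra[2],1),'rectc',onz(d,*ra[0],z).round(4), 'w px->m',[(np.linalg.norm(onz(d,s[0],ce[1],z)-onz(d,s[0]+s[2],ce[1],z))).round(4),(np.linalg.norm(onz(d,ce[0],s[1],z)-onz(d,ce[0],s[1]+s[3],z))).round(4)])
a=[cv2.resize(load(f)[0][y-50:y+100,x-70:x+70],None,fx=4,fy=4) for f,x,y in [('w_can',293,225)]]+[cv2.resize(load('w_mal')[0][150:300,240:300],None,fx=4,fy=4)]
cv2.imwrite('pics/c2.png',np.hstack(a))
```

```text
knob [275.5 223.4] [263 211  25  25 487] [ 0.3946 -0.2905  0.082 ] [275. 223.] [24. 24.] 90.0 rectc [ 0.394  -0.2908  0.082 ] w px->m [np.float64(0.0273), np.float64(0.0287)]
face [294.  190.2] [ 276  171   38   40 1166] [ 0.4419 -0.0245  0.09  ] [293.9 190.2] [38.4 37. ] 59.0 rectc [ 0.4419 -0.0245  0.09  ] w px->m [np.float64(0.0394), np.float64(0.0424)]
handle [292.7 242.9] [ 285  208   17   71 1148] [ 0.503  -0.0604  0.058 ] [293. 243.] [16. 70.] 0.0 rectc [ 0.5033 -0.0602  0.058 ] w px->m [np.float64(0.0203), np.float64(0.0909)]
pad [291.8 226. ] [275 213  34  27 721] [0.6085 0.2539 0.038 ] [291.5 226. ] [26. 33.] 90.0 rectc [0.6085 0.2535 0.038 ] w px->m [np.float64(0.0422), np.float64(0.0353)]
rim [293.9 230.7] [ 264  203   65   56 1394] [0.6063 0.2555 0.062 ] [292.8 230.8] [58.7 58. ] 45.0 rectc [0.6064 0.2541 0.062 ] w px->m [np.float64(0.0759), np.float64(0.0692)]
```

View pics/c2.png

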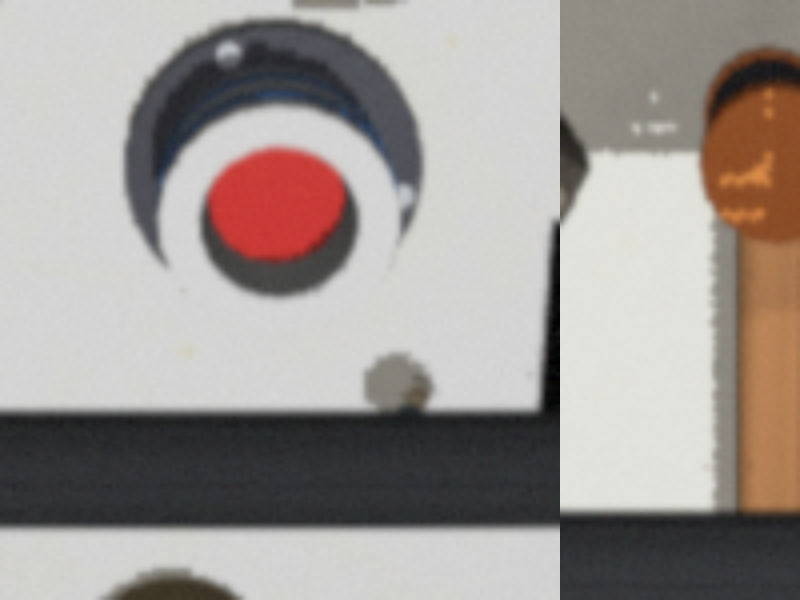

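Run:
```python
from h import *
s=[.395,-.290]; m=[.606,.254]
arm.move_to([*s,.12],R(-31)); arm.move_l([*s,.054])
arm.grip(0.0); print('w',arm.current_width(),arm.current_grasp_force())
arm.move_l([*s,.20],feed=.25)
arm.move_to([*m,.20],R(0)); print(arm.current_ee_pos())
arm.move_l([*m,.11]); arm.move_l([*m,.054+.039],feed=.05); print(arm.current_ee_pos(),arm.current_force())
arm.grip(.06); arm.move_l([*m,.2],feed=.25); 
arm.move_to([.55,.24,.26],R(0)); snap('wrist','w_in'); print(arm.current_t())
im,d=load('w_in'); ex=proj(d,[*m,.12]); print(ex)
b=blob(im,(8,60,100),(28,220,255),tuple(int(v) for v in ex),30)
if b: print(b[0],b[1],onz(d,*b[0],.12))
```

```text
w 0.028346066651187538 29.999881781986915
[0.60626555 0.25289597 0.20002957]
[0.60587987 0.25396979 0.0927751 ] [ 0.18515175 -0.43080651 -1.59206637]
12.125
[294.81268496 251.35289333]
[293.76078431 250.70196078] [281 239  26  25 510] [0.60525638 0.25287713 0.12      ]
```

View pics/w_in.png

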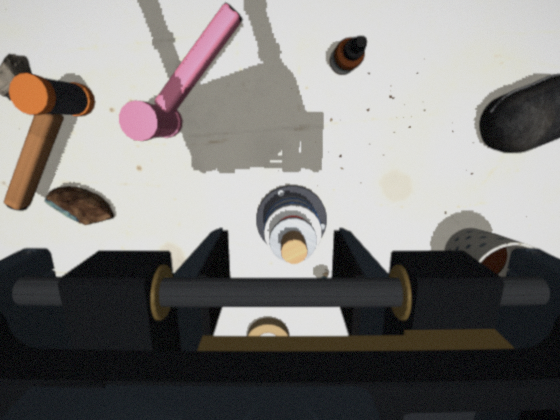

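The stopper stands upright in the mouth: knob at (294,251), collar concentric, and the vial untouched at (321,271). Next I grasp the mallet.

Run:
```python
from h import *
a=-31.3; u=np.array([np.cos(np.radians(a)),np.sin(np.radians(a))]); g=np.array([.4427,-.0235])+.055*u
arm.move_to([*g,.15],R(a)); arm.move_l([*g,.026])
arm.grip(0.0); print('w',arm.current_width(),arm.current_grasp_force())
snap('wrist','g0')
arm.move_l([*g,.20],feed=.25); snap('wrist','g1')
for f in('g0','g1'):
    im,d=load(f); T=d['T']
    p=arm.current_ee_pos(); z=.09 if f=='g0' else .264
    e=proj(d,[.4427,-.0235,z]); b=blob(im,(4,150,60),(20,255,255),tuple(int(v) for v in e),60); print(f,e.round(1),b and (b[0].round(1),b[1],onz(d,*b[2][0],z).round(4)))
print(arm.current_t(),arm.current_force())
snap('scene','s1')
cv2.imwrite('pics/gg.png',np.vstack([np.hstack([cv2.resize(cv2.imread(f'pics/{f}.png'),(400,300)) for f in('g0','g1')]),np.hstack([cv2.resize(cv2.imread('pics/s1.png'),(400,300))]*2)]))
```

```text
w 0.022005895767427897 29.99396950006485
g0 [282.6 180.3] (array([280.2, 180.5]), array([  222,   122,   118,   118, 10695], dtype=int32), array([ 0.4422, -0.0243,  0.09  ]))
g1 [283.3 183. ] (array([280.7, 180.8]), array([  223,   123,   117,   117, 10532], dtype=int32), array([ 0.4416, -0.0237,  0.264 ]))
15.925 [-0.93056376  0.15798937 -5.14870626]
```

View pics/gg.png

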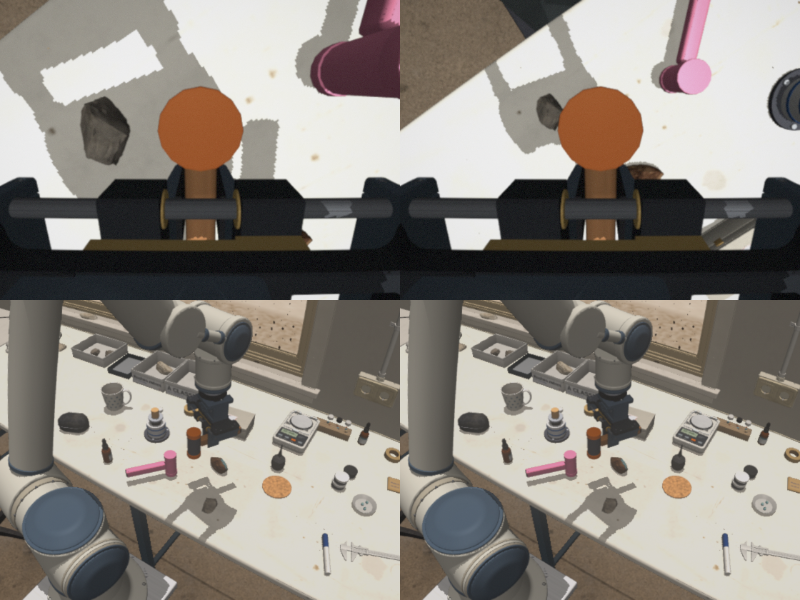

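The mallet is held level with no sag: the face is at (280,181) before and after the lift. Now the blow.

Run:
```python
from h import *
m=np.array([.6055,.2535]); t=m+[.055,0]
arm.move_to([*t,.22],R(0)); arm.move_l([*t,.026+.155])
print(arm.current_ee_pos(),arm.current_force())
t0=arm.current_t(); arm.move_l([*t,.026+.101],feed=.35); print(arm.current_t()-t0,arm.current_ee_pos(),arm.current_force())
arm.move_l([*t,.22],feed=.25); snap('wrist','g2'); im,d=load('g2')
b=blob(im,(4,150,60),(20,255,255),(280,181),60); print(b[0],b[1])
arm.move_to([.56,.12,.25],R(0)); snap('scene','s2'); im,d=load('s2')
for z in(.104,.108,.112,.120): print(z,proj(d,[*m,z]).round(1),end=' ')
e=proj(d,[*m,.1]); x,y=int(e[0]),int(e[1])
cv2.imwrite('pics/s2c.png',cv2.resize(im[y-50:y+50,x-60:x+60],None,fx=5,fy=5)); print(x,y,arm.current_t())
```

```text
[0.66044339 0.25254153 0.18118342] [-0.49263864 -0.5840187  -4.40149364]
0.30829999999999913 [0.6604694  0.25316538 0.1271848 ] [ 0.45094617  0.34737412 -4.49736194]
[280.19229025 191.22891156] [ 221  141  119  101 8820]
0.104 [216.3 156.8] 0.108 [216.2 155.5] 0.112 [216.1 154.3] 0.12 [215.9 151.9] 216 157 19.35
```

View pics/s2c.png

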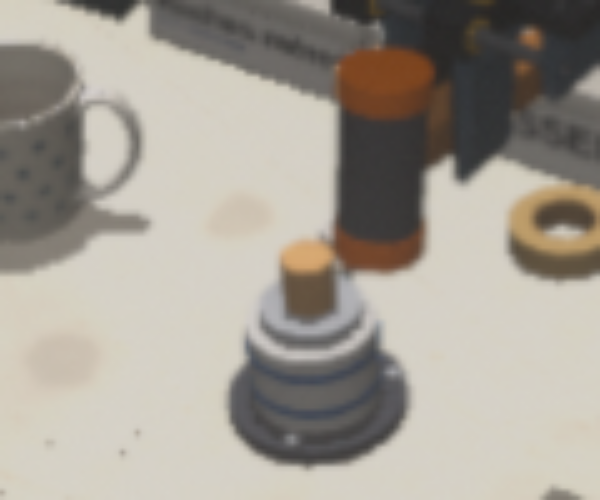

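The knob's top is at about (217,158) in the scene, so it is close to home. The mallet head has pivoted up a little in the grip. I'll measure the tilt, compensate and strike again.

```bash
cat >> h.py <<'E'
def tilt(f,p,yawR):  # p TCP, yawR tool rotation
    im,d=load(f); hsv=cv2.cvtColor(im,cv2.COLOR_BGR2HSV); b=blob(im,(4,150,60),(20,255,255),(280,170),100); m=b[1]
    top=m[1]; out=[]
    for th in np.radians(np.arange(-5,25,.25)):
        c,s=np.cos(th),np.sin(th)
        # tool frame: x towards head, z down; far edge of top face (away from handle)
        def pt(x,h): return np.array([c*x-s*h,0,-(s*x+c*h)+0]) 
        q=pt(.055+.021,.045); q[2]-=.019
        out.append((proj(d,np.array(p)+yawR@q)[1],np.degrees(th)))
    o=np.array(sorted(out)); return np.interp(top,o[:,0],o[:,1]),m,top
E
python3 - <<'E'
from h import *
g=np.array([.4427,-.0235])+.055*np.array([np.cos(np.radians(-31.3)),np.sin(np.radians(-31.3))])
print(tilt('g1',[*g,.2],R(-31.3)))
print(tilt('g2',[.6605,.2535,.22],R(0)))
E
```

```text
(np.float64(1.2747387092711042), array([  222,   122,   118,   118, 10699], dtype=int32), np.int32(122))
(np.float64(7.86869643150903), array([  219,   141,   124,   126, 12067], dtype=int32), np.int32(141))
```

```bash
cat >> h.py <<'E'
def pose(head,face_z,yaw,phi):
    f=np.radians(phi); c,s=np.cos(f),np.sin(f); a=np.radians(yaw)
    Q=R(yaw)@np.array([[c,0,-s],[0,1,0],[s,0,c]])
    G=np.array([head[0]+.055*np.cos(a),head[1]+.055*np.sin(a),face_z+.045]); return G+Q[:,2]*.019,Q
E
python3 - <<'E'
from h import *
m=np.array([.6055,.2535])
p,Q=pose(m,.19,0,6.6); arm.move_to(p,Q); p,_=pose(m,.155,0,6.6); arm.move_l(p)
p,_=pose(m,.101,0,6.6); arm.move_l(p,feed=.35); print(arm.current_ee_pos()-p,arm.current_force())
p,_=pose(m,.19,0,6.6); arm.move_l(p,feed=.25); snap('wrist','g3'); print(tilt('g3',p,Q))
arm.move_to([.56,.12,.25],R(0)); snap('scene','s3'); im,d=load('s3')
b0=cv2.imread('pics/s2.png')
for i in(b0,im):
    b=blob(i,(8,90,150),(25,220,255),(217,160),14); print(b and (b[0],b[1]))
print(arm.current_t())
E
```

```text
[-0.00019447 -0.00031084  0.00012378] [ 0.04902345 -0.03770874 -3.81630369]
(np.float64(12.871680284642215), array([  216,   159,   130,   112, 11208], dtype=int32), np.int32(159))
(array([216.96153846, 158.17307692]), array([212, 155,  11,   7,  52], dtype=int32))
(array([216.86, 158.  ]), array([212, 155,  11,   7,  50], dtype=int32))
22.0833
```

The second blow left the knob at (217,158), so the pad is on its stop. I'll check against the pre-blow frame and place the mallet.

Run:
```python
from h import *
b=blob(cv2.imread('pics/s1.png'),(8,90,150),(25,220,255),(217,154),14); print('before blow',b and b[0])
mat=[.6095,-.2443]; yaw=-110; phi=11.6
p,Q=pose(mat,.15,yaw,phi); arm.move_to(p,Q); print(arm.current_joint_positions())
p,_=pose(mat,.03,yaw,phi); arm.move_l(p); p,_=pose(mat,.0045,yaw,phi); arm.move_l(p,feed=.05); print(arm.current_force())
arm.grip(.06); p2=p-Q[:,2]*.12; arm.move_l(p2,Q,feed=.15)
arm.move_to([.45,-.05,.3],R(-31)); arm.sleep(.3)
snap('scene','s4'); snap('top','t4'); print(arm.current_t())
im,d=load('t4'); e=proj(d,[*mat,.094]); b=blob(im,(4,200,100),(25,255,255),tuple(int(v) for v in e),14); print(e,b and (b[0],b[1],onz(d,*b[0],.094)))
i=cv2.imread('pics/s4.png'); cv2.imwrite('pics/s4c.png',np.hstack([cv2.resize(i[130:330,300:500],(400,400)),cv2.resize(i[110:210,165:265],(400,400))]))
```

```text
before blow [216.34 153.58]
[-25.92000376  33.19597535  75.36141386 -12.21312097  70.63108479
  -2.05639095]
[-0.73560326  0.35671686 -3.94719559]
28.55
none [ 30  12 144]
[370.73200249 195.11192107] None
```

View pics/s4c.png

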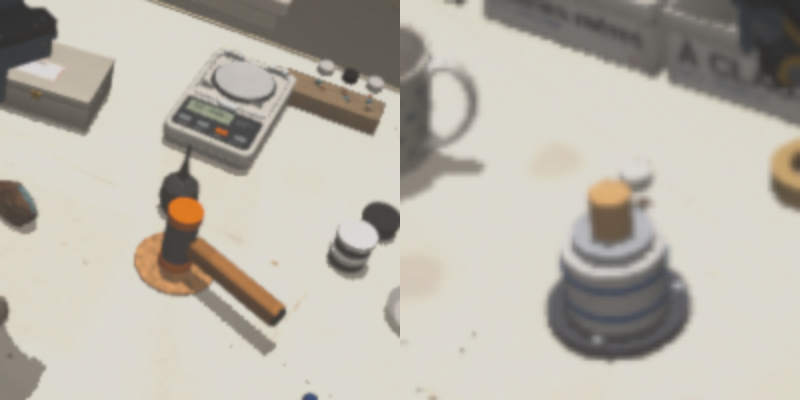

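The mallet stands upright well inside the mat and the collar sits just above the rim. One last check of depth from the wrist pose used before the blow, then hand in.

Run:
```python
from h import *
arm.move_to([.55,.24,.26],R(0)); snap('wrist','w_out'); snap('top','t5')
d0=load('w_in')[1]; im,d=load('w_out'); k=(.6053,.2529)
r=[proj(d,[*k,z]).round(2).tolist() for z in(.12,.1065,.104)]; print(r)
for f in('w_in','w_out'):
    b=blob(load(f)[0],(8,60,100),(28,220,255),(294,247),24); print(f,b[0].round(2),b[1])
im,d=load('t5'); b=blob(im,(8,200,130),(25,255,255),(370,195),12); print(b and onz(d,*b[0],.094))
print(arm.current_t())
```

```text
[[294.78, 249.87], [294.24, 245.11], [294.15, 244.27]]
w_in [293.76 250.7 ] [281 239  26  25 510]
w_out [294.47 244.66] [283 233  24  24 469]
[ 0.60931597 -0.24275413  0.094     ]
29.8333
```

```bash
python3 -c "
from rig import arm
print(arm.sign_off())"
```

```text
the job is handed in; nothing more can be done
None
```

The job is handed in at about 30 s: two mallet blows drove the stopper fully home by the wrist camera check, and the mallet stands released about 2 mm from the mat's centre; I saw no bystander moved, but the hand-in returned no verdict.

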